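# Snap the blade box lid shut

## Task

Close the lid of the blue clipper-blade box on the grooming table properly: with your fingertips, press down each section of its white rim that still stands up until all four have clicked shut. Do not lift, tip or shove the box, leave it where it stands, and leave everything else on the table alone.

Things in the scene. Friction and masses are not known exactly. Their poses are not given: they have to be found in the camera images.
- box: loose blue plastic clipper-blade box, 180 (its x) x 130 (its y) mm, 1.6 kg; origin: centre of its underside, z up. White lid: four snap-fit rim sections around a fixed middle panel (126 x 76 mm, top 72 mm high) with a fixed grey handle (bar along x, 76 mm long, 10 mm thick, top 95 mm high). Section tops are 84 mm above the table raised (orange band shows beneath), 74 mm shut (band hidden)
- long_a_top (a point): centre of the top face of the white rim section along the box's +y side, 180 x 26 mm, 8 mm thick; moves down with it; axes as the box's
- long_a (a joint): how far that section is pressed down, in m: 0 raised, 0.010 shut. It goes straight down; it resists with about 6 N at first, less and less until half travel (5 mm); past that it snaps shut by itself and stays, short of that it springs back. Firm stop when shut. Always raised at the start
- long_b_top (a point): centre of the top face of the white rim section along the box's -y side, 180 x 26 mm, 8 mm thick; moves down with it; axes as the box's
- long_b (a joint): how far that section is pressed down, in m: 0 raised, 0.010 shut. It goes straight down; it resists with about 6 N at first, less and less until half travel (5 mm); past that it snaps shut by itself and stays, short of that it springs back. Firm stop when shut. Raised or already shut at the start
- short_a_top (a point): centre of the top face of the white rim section at the box's +x end, 26 x 76 mm, 8 mm thick; moves down with it; axes as the box's
- short_a (a joint): how far that section is pressed down, in m: 0 raised, 0.010 shut. It goes straight down; it resists with about 6 N at first, less and less until half travel (5 mm); past that it snaps shut by itself and stays, short of that it springs back. Firm stop when shut. Always raised at the start
- short_b_top (a point): centre of the top face of the white rim section at the box's -x end, 26 x 76 mm, 8 mm thick; moves down with it; axes as the box's
- short_b (a joint): how far that section is pressed down, in m: 0 raised, 0.010 shut. It goes straight down; it resists with about 6 N at first, less and less until half travel (5 mm); past that it snaps shut by itself and stays, short of that it springs back. Firm stop when shut. Raised or already shut at the start
- jar: bystander: closed clear plastic jar with grey cap, 72 mm across, 85 mm tall; origin centre of underside
- dish: bystander: empty aluminium dish, 110 mm across, 32 mm tall; origin centre of underside
- comb: bystander: comb lying flat, wooden handle to its -x and steel teeth to its +x, 205 x 37 mm, 14 mm tall; origin on the underside near mid-length
- pink_brush: bystander: pink rubber-tipped brush lying tips up, 182 x 52 mm, 26 mm tall, along its x; origin on the underside near mid-length
- spray: bystander: white bottle with green cap, 56 mm across, 140 mm tall; origin centre of underside
- clip_stand: bystander, fixed: steel stand, 90 mm round foot, with a spring clip pinching a green slicker brush (150 mm long along the stand's x, 90 mm wide) level at the top, 185 mm tall; origin centre of underside
Not all that is in view belongs to the job. What is shaped like the box but pink, red or yellow is not meant.

How it is judged:
At the end, for the whole second after the job is handed in: all four rim sections are down (each pressed 7.5 mm or more of 10 mm), the box stands at rest and level within 30 mm of its start, and every bystander is within 30 mm of its own start (value of joint each of long_a, long_b, short_a, short_b above 0.0075 m and distance of each of box, jar, dish, comb, pink_brush, spray from where it was at the start of the episode below 0.03 m and angle between box's own z axis and vertical below 0.05 rad and linear speed of box below 0.02 m/s); the robot touches nothing.
It fails at once if the box is lifted or carried (12 mm or more off the table) or tipped by more than 0.15 rad (height (world z) of box above 0.012 m or angle between box's own z axis and vertical above 0.15 rad).
It fails at once if the box is shoved more than 30 mm from where it stood (distance of box from where it was at the start of the episode above 0.03 m).
It fails at once if the box is pressed with the arm or the gripper's body (over 5 N) instead of the fingers (contact force between the arm and box above 5 N).
It fails at once if the fixed clip stand is struck with more than 10 N (contact force between any of the arm, the fingers and clip_stand above 10 N).
It fails at once if the jar, dish, comb, pink brush or spray bottle is moved more than 30 mm, lifted or carried (distance of any of jar, dish, comb, pink_brush, spray from where it was at the start of the episode above 0.03 m).
It also fails if it takes over 38 s, if anything falls off the work surface, if the arm or the gripper's body presses on something with over 40 N, if the wrist force passes 120 N, or if a joint passes its speed limit or range.

## Robot

A 6-joint arm with a two-finger parallel gripper is mounted at the origin on the work surface. World frame = base frame: x ahead of the robot, y to its left, z up, the work surface at z = 0. Lengths are in m, angles in rad, forces in N, time in s.
With the tool pointing down it reaches from about 0.425 to 0.95 m from the base axis. Payload 3.5 kg.
Tool frame: the origin (TCP) lies at the very end of the fingers, on their centre line; the grasp point (between the pads) lies 19 mm behind it (r.grip_depth is the distance from the TCP to the grasp point, in m); x points along the fingers, z is the direction in which the jaws open and shut, and the axes are right-handed (so a half turn about x gives the same grasp; the last joint's range is limited). The gripper opens to 85 mm and grips with 20 to 120 N. Pads are 22 mm wide; open, the fingers measure 114 mm over their backs; the gripper's body (76 mm by 85 mm) begins 54 mm behind the grasp point. The pads swing forward as they close: fully open they stand 13 mm farther back than shut.
Start: joints at [1.06, 0.286, 1.577, -0, 1.279, -0.15], TCP at [0.238, 0.632, 0.231] pointing down, gripper open.
Joint ranges: [-2.77, 2.77], [-0.9, 2.22], [0.21, 2.48], [-1.53, 4.67], [0.24, 2.81], [-2.84, 2.84]. Speed limits (rad/s): [2.79, 2.79, 3.14, 3.14, 3.14, 3.14].

## Interface

Orientations are given as a unit quaternion [x, y, z, w].
In Python, from bench import status, eyes, ticket, r gives the robot as it stands.
- The arm moves only by the tool step_arm, never from a script. Its arguments are lists of equal length, an entry for each row: "offset": the shift along the tool's x, y, z in mm, a list of three; "delta_rot": the turn, a rotation vector about the tool's x, y, z in degrees, a list of three; "claw": the opening in per cent of the stroke, from 0 (shut) to 100 (fully open). A call has exactly 8 rows; each row shifts and turns the pose as measured when the row begins, along the tool's axes as they then stand; what a row does not reach is not made up. A row lasts 1/10 s, in which the tool goes at most 50 mm and 8.59 degrees, less where a joint would pass 70% of its speed; a pose out of reach is approached as far as the arm can. A call is refused whole if a number of a shift passes 50 or a number of a turn 8.59, either way. A call with a gripper value outside its range is refused whole. The fingers move at their own pace and stop on an object; "squeeze" is the grip in N (left out, the last holds). Time passes only in rows, so rows that do not move let the fingers close, or fill a call up. It gives the time, the measured TCP pose, the force and the opening at its end, in the units of the state.
- status.sense(): the state, without advancing time (a new reading comes with each control period).
- eyes.read_camera(name): name is "scene" or "top"; returns the picture (400x640x3 uint8, red, green, blue); there is no depth.
- eyes.camera_model(name): a dict with "vfov" (degrees; the focal length in pixels is half the picture's height over the tangent of half this angle, whatever the lens; pixels are square), "cx", "cy" (the principal point, pixels), "dist" ([k1, k2, p1, p2, k3] as OpenCV has them; the pictures are not rectified), "origin" and "rotation" of the camera in the world. Camera axes: x right, y up, looking along -z (the intrinsics and any distortion apply to the point x, -y, -z); pixel columns grow to the right and rows downward; lengths in m; the calibration is good to about 2 mm. A picture is of the moment at which its call begins. camera_model takes no time and is no camera call.
- ticket.job_done(): hands the job in, once; it reports no verdict.
The state is a dict: "clock": time; "qpos": joint angles; "qvel": joint speeds; "tau": joint torques, N m; "tcp_pos": TCP position; "ee_rot": TCP orientation; "wrist_force": force on the tool from outside, world axes, zero at the start; "moment": the same for the moment, N m; "opening": finger opening in m.
Only numpy, scipy, OpenCV 4.12 (cv2) and the standard library are available. Lean on these libraries where they do the work, as an engineer would, in place of code of your own. Each camera call takes 0.05 s, during which the arm holds its last target.

## Working session

There is one attempt and no reset: what is moved stays moved. The work goes in short steps, Python scripts to look and compute and a tool call to move; the robot and the scene stay as the last step left them, time stands still between calls to the robot, and variables do not carry over. Pictures are saved under pics/ and viewed, and the job is handed in when it is done.

Besides the shell and the picture viewer there is one more tool, called after ">>>" as a command line: name --argument value ..., lists and objects as JSON in quotes. step_arm: Moves the arm, as the interface text tells. Its arguments: {"type":"object","properties":{"offset":{"type":"array","items":{"type":"array","items":{"type":"number"}}},"delta_rot":{"type":"array","items":{"type":"array","items":{"type":"number"}}},"claw":{"type":"array","items":{"type":"number"}},"squeeze":{"type":"number"}},"required":["offset","delta_rot","claw"]}

```bash
ls; mkdir -p pics; python3 - <<'E'
from bench import status, eyes, ticket, r
import cv2
for n in("scene","top"):
    im=eyes.read_camera(n); cv2.imwrite(f"pics/{n}0.png",im[:,:,::-1]); print(eyes.camera_model(n))
print(status.sense())
E
```

```text
pics
{'vfov': 51.88617377496237, 'cx': 321.5748308391481, 'cy': 202.86489538912448, 'dist': array([-0.03478486,  0.        ,  0.        ,  0.        ,  0.        ]), 'origin': array([ 1.35321671, -0.02003296,  1.25212296]), 'rotation': array([0.2367118 , 0.22152685, 0.65112591, 0.68624225])}
{'vfov': 45.711574461390754, 'cx': 317.9917069908672, 'cy': 194.173270583691, 'dist': array([-0.12064151,  0.        ,  0.        ,  0.        ,  0.        ]), 'origin': array([0.32636071, 0.01199402, 1.60163787]), 'rotation': array([-0.03157844,  0.02833671,  0.71218706, -0.70070638])}
{'clock': 0.1, 'qpos': array([ 1.06000885e+00,  2.87105045e-01,  1.57804814e+00, -9.92643842e-06,
        1.27860303e+00, -1.50032036e-01]), 'qvel': array([ 0.00111193, -0.00236672, -0.00509742, -0.00041762, -0.00074068,
       -0.00181381]), 'tau': array([ 1.90793900e-03, -4.07293046e+01, -2.93701011e+01, -6.89654166e-05,
        3.41591978e-03,  4.31671978e-06]), 'tcp_pos': array([0.23795944, 0.63102142, 0.23005735]), 'ee_rot': array([-0.40252718,  0.58227331,  0.40184884,  0.58090203]), 'wrist_force': array([0.35960713, 0.20847219, 0.37926483]), 'moment': array([0.03701259, 0.008943  , 0.03862899]), 'opening': 0.085271508422949}
```

View pics/scene0.png

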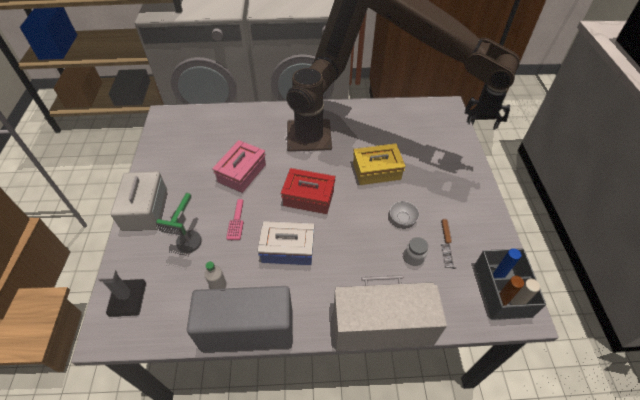

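View pics/top0.png

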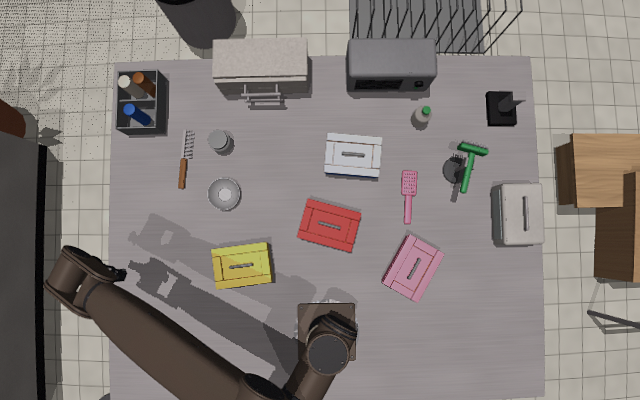

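```bash
python3 - <<'E'
import cv2,numpy as np
a=cv2.imread("pics/scene0.png")[210:275,245:330]; b=cv2.imread("pics/top0.png")[125:190,310:395]
cv2.imwrite("pics/c0.png",cv2.resize(a,None,fx=8,fy=8,interpolation=cv2.INTER_CUBIC))
cv2.imwrite("pics/c1.png",cv2.resize(b,None,fx=8,fy=8,interpolation=cv2.INTER_CUBIC))
E
```

```text
(no output)
```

View pics/c0.png

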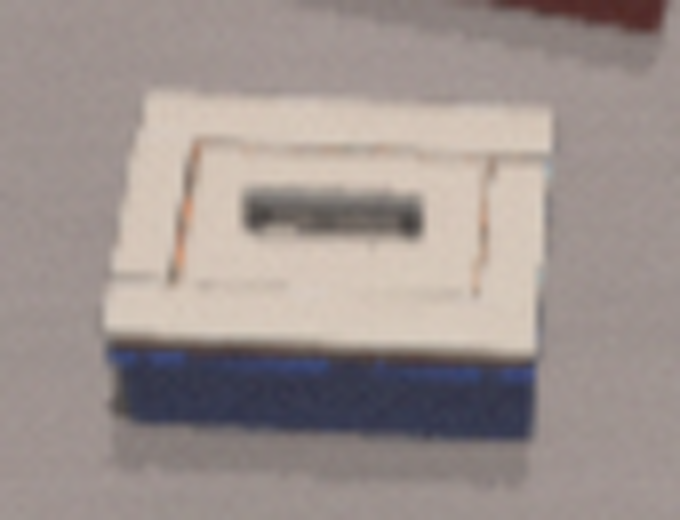

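View pics/c1.png

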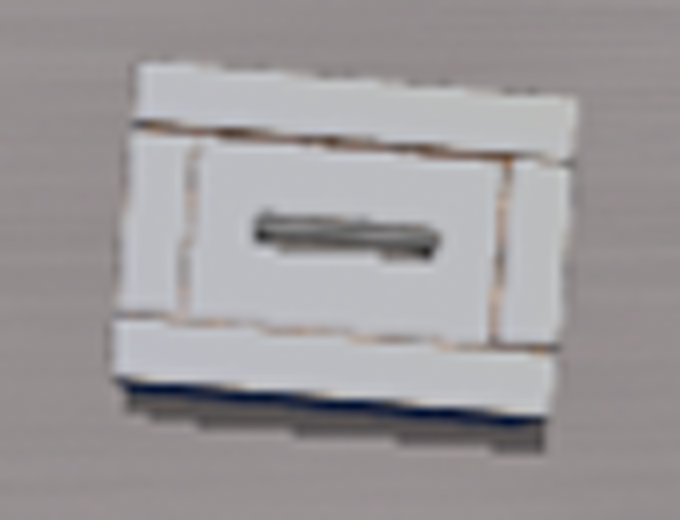

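```bash
cat > h.py <<'E'
import numpy as np,cv2
from scipy.spatial.transform import Rotation as R
from scipy.optimize import least_squares
from bench import eyes,status
def proj(n,P):
    m=eyes.camera_model(n); f=200/np.tan(np.radians(m['vfov']/2))
    Rc=R.from_quat(m['rotation']).as_matrix(); p=(np.atleast_2d(P)-m['origin'])@Rc; p=p*[1,-1,-1]
    K=np.array([[f,0,m['cx']],[0,f,m['cy']],[0,0,1]])
    return cv2.projectPoints(p.reshape(-1,1,3),np.zeros(3),np.zeros(3),K,m['dist'])[0].reshape(-1,2)
E
python3 - <<'E'
from h import *
# order: (+x+y),(+x-y),(-x-y),(-x+y) world-ish
t=np.array([[138,65],[578,98],[548,415],[115,378]])/8+[309.5,124.5]
s=np.array([[535,357],[105,333],[148,93],[552,108]])/8+[244.5,209.5]
# box x along world -y-ish : local corners with box x axis ~ world y (a: yaw)
L=np.array([[.09,-.065],[-.09,-.065],[-.09,.065],[.09,.065]])
def pts(v,z):
    c,s_=np.cos(v[2]),np.sin(v[2]); q=L@np.array([[c,s_],[-s_,c]])+v[:2]
    return np.c_[q,z]
for zf in(.074,.084):
  for zn in(.074,.084):
    z=[zf,zf,zn,zn]
    for cams in (("top",),("scene",),("top","scene")):
      f=lambda v:np.concatenate([(proj(n,pts(v,z))-{"top":t,"scene":s}[n]).ravel() for n in cams])
      o=least_squares(f,[.65,-.05,np.pi/2]); print(zf,zn,cams,o.x.round(4),o.cost.round(2),np.abs(o.fun).max().round(2))
E
```

```text
0.074 0.074 ('top',) [ 0.5848 -0.097   1.4708] 0.43 0.7
0.074 0.074 ('scene',) [ 0.5803 -0.0935  1.4657] 1.27 0.97
0.074 0.074 ('top', 'scene') [ 0.583  -0.0953  1.4686] 4.36 1.68
0.074 0.084 ('top',) [ 0.5842 -0.0966  1.4694] 0.86 0.95
0.074 0.084 ('scene',) [ 0.5834 -0.0933  1.4626] 5.43 1.96
0.074 0.084 ('top', 'scene') [ 0.5838 -0.095   1.4666] 7.41 1.85
0.084 0.074 ('top',) [ 0.5838 -0.0966  1.4723] 0.51 0.63
0.084 0.074 ('scene',) [ 0.5836 -0.0932  1.4684] 0.4 0.5
0.084 0.074 ('top', 'scene') [ 0.5837 -0.095   1.4706] 1.98 1.04
0.084 0.084 ('top',) [ 0.5831 -0.0963  1.4708] 0.66 0.87
0.084 0.084 ('scene',) [ 0.5867 -0.0929  1.4655] 2.01 1.14
0.084 0.084 ('top', 'scene') [ 0.5845 -0.0947  1.4685] 4.63 1.57
```

```bash
cat >> h.py <<'E'
def plan(pos,ang,N):
    """tool x down, tool z along heading ang (mod pi)"""
    s=status.sense(); p=s['tcp_pos']; Rm=R.from_quat(s['ee_rot'])
    best=None
    for a in(ang,ang+np.pi):
        z=np.array([np.cos(a),np.sin(a),0]); x=np.array([0,0,-1.]); T=R.from_matrix(np.c_[x,np.cross(z,x),z])
        d=(Rm.inv()*T).as_rotvec()
        print('tilt/turn deg',np.degrees(d).round(1))
        if best is None or np.linalg.norm(d)<np.linalg.norm(best[1]): best=(T,d)
    d=best[1]; cur=Rm; dp=(np.array(pos)-p)/N
    print('t',s['clock'],'tcp',p.round(4),'F',s['wrist_force'].round(2),'open',round(s['opening'],4),'q',s['qpos'].round(2))
    for i in range(N):
        print((cur.inv().apply(dp)*1000).round(1).tolist(),np.degrees(d/N).round(2).tolist()); cur=cur*R.from_rotvec(d/N)
E
python3 -c "
from h import *
plan([.6357,-.1002,.15],1.4706,24)"
```

```text
tilt/turn deg [-14.9  -0.1  -0. ]
tilt/turn deg [165.1  -0.    0.2]
t 0.1 tcp [0.238  0.631  0.2301] F [0.36 0.21 0.38] open 0.0853 q [ 1.06  0.29  1.58 -0.    1.28 -0.15]
[3.4, -26.3, -22.6] [-0.62, -0.0, -0.0]
[3.4, -26.0, -22.9] [-0.62, -0.0, -0.0]
[3.4, -25.8, -23.2] [-0.62, -0.0, -0.0]
[3.4, -25.5, -23.5] [-0.62, -0.0, -0.0]
[3.4, -25.3, -23.8] [-0.62, -0.0, -0.0]
[3.4, -25.0, -24.0] [-0.62, -0.0, -0.0]
[3.4, -24.7, -24.3] [-0.62, -0.0, -0.0]
[3.4, -24.5, -24.6] [-0.62, -0.0, -0.0]
[3.4, -24.2, -24.8] [-0.62, -0.0, -0.0]
[3.4, -23.9, -25.1] [-0.62, -0.0, -0.0]
[3.4, -23.7, -25.4] [-0.62, -0.0, -0.0]
[3.4, -23.4, -25.6] [-0.62, -0.0, -0.0]
[3.4, -23.1, -25.9] [-0.62, -0.0, -0.0]
[3.4, -22.8, -26.1] [-0.62, -0.0, -0.0]
[3.4, -22.5, -26.4] [-0.62, -0.0, -0.0]
[3.4, -22.2, -26.6] [-0.62, -0.0, -0.0]
[3.4, -21.9, -26.9] [-0.62, -0.0, -0.0]
[3.3, -21.7, -27.1] [-0.62, -0.0, -0.0]
[3.3, -21.4, -27.3] [-0.62, -0.0, -0.0]
[3.3, -21.1, -27.6] [-0.62, -0.0, -0.0]
[3.3, -20.8, -27.8] [-0.62, -0.0, -0.0]
[3.3, -20.5, -28.0] [-0.62, -0.0, -0.0]
[3.3, -20.2, -28.2] [-0.62, -0.0, -0.0]
[3.3, -19.8, -28.4] [-0.62, -0.0, -0.0]
```

>>> step_arm --offset '[[0,-26,-23],[0,-26,-23],[0,-26,-23],[0,-26,-23],[0,-25,-24],[0,-25,-24],[0,-25,-24],[0,-25,-24]]' --delta_rot '[[-0.6,0,0],[-0.6,0,0],[-0.6,0,0],[-0.6,0,0],[-0.6,0,0],[-0.6,0,0],[-0.6,0,0],[-0.6,0,0]]' --claw '[0,0,0,0,0,0,0,0]'

```text
clock: 0.9
tcp_pos: [0.372, 0.3808, 0.2245]
ee_rot: [-0.43, 0.565, 0.429, 0.558]
wrist_force: [0.6, 0.3, 0.5]
opening: -0.0001
```

```bash
python3 -c "
from h import *
plan([.6357,-.1002,.15],1.4706,16)"|head -6
```

```text
tilt/turn deg [-9.5 -0.5 -0.3]
tilt/turn deg [170.5  -0.5   0.8]
t 0.9 tcp [0.372  0.3808 0.2245] F [0.62 0.28 0.52] open -0.0001 q [ 0.61 -0.02  1.93 -0.    1.24 -0.7 ]
[4.8, -23.8, -24.6] [-0.59, -0.03, -0.02]
[4.8, -23.6, -24.9] [-0.59, -0.03, -0.02]
[4.8, -23.3, -25.1] [-0.59, -0.03, -0.02]
```

>>> step_arm --offset '[[2,-24,-25],[2,-24,-25],[2,-24,-25],[2,-24,-25],[2,-23,-26],[2,-23,-26],[2,-23,-26],[2,-23,-26]]' --delta_rot '[[-0.6,0,0],[-0.6,0,0],[-0.6,0,0],[-0.6,0,0],[-0.6,0,0],[-0.6,0,0],[-0.6,0,0],[-0.6,0,0]]' --claw '[0,0,0,0,0,0,0,0]'

```text
clock: 1.7
tcp_pos: [0.5107, 0.1281, 0.2056]
ee_rot: [-0.453, 0.547, 0.454, 0.537]
wrist_force: [-0.6, 1.0, -0.8]
opening: 0.0001
```

```bash
python3 -c "
from h import *
plan([.6357,-.1002,.15],1.4706,8)"
```

```text
tilt/turn deg [-4.4 -0.6 -0.6]
tilt/turn deg [175.6  -0.9   0.9]
t 1.7 tcp [0.5107 0.1281 0.2056] F [-0.63  1.05 -0.84] open 0.0001 q [ 0.06 -0.01  1.96 -0.01  1.21 -1.33]
[7.0, -20.5, -25.3] [-0.55, -0.07, -0.07]
[7.0, -20.2, -25.5] [-0.55, -0.07, -0.07]
[7.0, -20.0, -25.7] [-0.55, -0.07, -0.07]
[7.0, -19.7, -25.9] [-0.55, -0.07, -0.07]
[7.0, -19.5, -26.1] [-0.55, -0.07, -0.07]
[7.0, -19.2, -26.3] [-0.55, -0.07, -0.07]
[7.0, -18.9, -26.5] [-0.55, -0.07, -0.07]
[7.0, -18.7, -26.6] [-0.55, -0.07, -0.07]
```

>>> step_arm --offset '[[4,-22,-29],[5,-22,-29],[6,-22,-29],[6,-22,-29],[6,-22,-29],[6,-21,-29],[6,-15,-20],[5,-5,-7]]' --delta_rot '[[-0.6,0,0],[-0.6,0,0],[-0.6,0,0],[-0.6,0,0],[-0.6,0,0],[-0.6,0,0],[-0.6,0,0],[0,0,0]]' --claw '[0,0,0,0,0,0,0,0]'

```text
clock: 2.5
tcp_pos: [0.6329, -0.1057, 0.1565]
ee_rot: [-0.471, 0.532, 0.475, 0.52]
wrist_force: [0.6, -0.3, -1.1]
opening: -0.0
```

```bash
python3 -c "
from h import *
plan([.6357,-.1002,.10],1.4706,1)"
```

```text
tilt/turn deg [-0.3 -0.5 -0.9]
tilt/turn deg [179.7  -1.4   0.8]
t 2.5 tcp [ 0.6329 -0.1057  0.1565] F [ 0.64 -0.28 -1.11] open -0.0 q [-0.32  0.29  1.71 -0.01  1.15 -1.78]
[56.4, -3.0, 6.3] [-0.31, -0.51, -0.87]
```

>>> step_arm --offset '[[7,-1,2],[10,-1,2],[10,-1,2],[10,0,0],[10,0,0],[7,0,0],[2,0,0],[0,0,0]]' --delta_rot '[[0,-0.2,-0.3],[0,-0.2,-0.3],[0,-0.2,-0.3],[0,0,0],[0,0,0],[0,0,0],[0,0,0],[0,0,0]]' --claw '[0,0,0,0,0,0,0,0]'

```text
clock: 3.3
tcp_pos: [0.633, -0.094, 0.0927]
ee_rot: [-0.471, 0.525, 0.476, 0.525]
wrist_force: [0.1, -0.4, -0.4]
opening: -0.0003
```

```bash
python3 -c "
from h import *
plan([.6357,-.1002,.09],1.4706,1)
for n,c in (('scene',(180,310,230,350)),('top',(90,220,290,410))):
    im=eyes.read_camera(n)[c[0]:c[1],c[2]:c[3],::-1]; cv2.imwrite(f'pics/{n}1.png',cv2.resize(im,None,fx=4.5,fy=4.5,interpolation=cv2.INTER_CUBIC))
"
```

```text
tilt/turn deg [-0.1  0.3 -0.3]
tilt/turn deg [179.9  -0.4  -0.5]
t 3.3 tcp [ 0.633  -0.094   0.0927] F [ 0.11 -0.45 -0.38] open -0.0003 q [-0.31  0.35  1.76  0.    1.03 -1.78]
[2.7, -3.3, -5.9] [-0.12, 0.29, -0.28]
```

View pics/scene1.png

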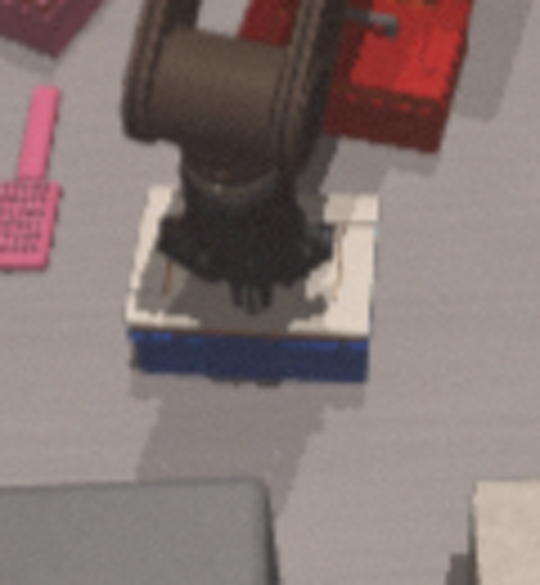

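View pics/top1.png

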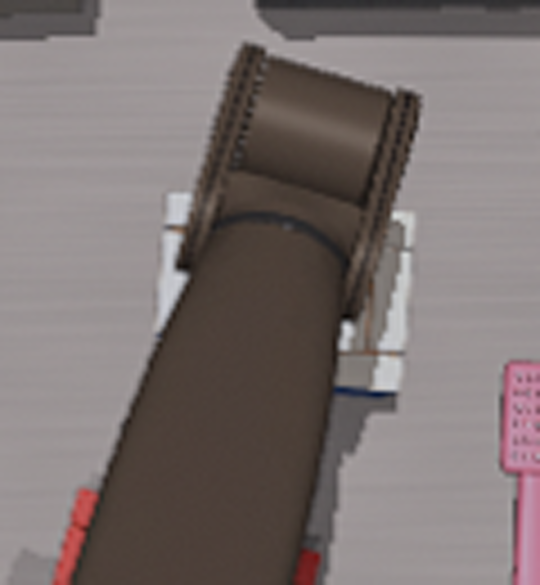

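>>> step_arm --offset '[[1,-3,-2],[2,-1,-1],[3,0,0],[3,0,0],[3,0,0],[4,0,0],[4,0,0],[0,0,0]]' --delta_rot '[[0,0,0],[0,0,0],[0,0,0],[0,0,0],[0,0,0],[0,0,0],[0,0,0],[0,0,0]]' --claw '[0,0,0,0,0,0,0,0]'

```text
clock: 4.2
tcp_pos: [0.6388, -0.0988, 0.0749]
ee_rot: [-0.473, 0.524, 0.475, 0.526]
wrist_force: [0.4, 0.3, 0.6]
opening: 0.0001
```

>>> step_arm --offset '[[2,2,0],[2,0,0],[0,0,0],[-15,0,0],[-25,0,0],[-12,0,0],[0,0,0],[0,0,0]]' --delta_rot '[[0,0,0],[0,0,0],[0,0,0],[0,0,0],[0,0,0],[0,0,0],[0,0,0],[0,0,0]]' --claw '[0,0,0,0,0,0,0,0]'

```text
clock: 5.0
tcp_pos: [0.6382, -0.099, 0.1294]
ee_rot: [-0.474, 0.523, 0.473, 0.527]
wrist_force: [-0.6, -0.4, 0.4]
opening: 0.0002
```

```bash
python3 -c "
from h import *
plan([.5917,-.0184,.10],1.4706-np.pi/2,14)
for n,c in (('scene',(180,310,230,350)),):
    im=eyes.read_camera(n)[c[0]:c[1],c[2]:c[3],::-1]; cv2.imwrite(f'pics/{n}2.png',cv2.resize(im,None,fx=4.5,fy=4.5,interpolation=cv2.INTER_CUBIC))
"
```

```text
tilt/turn deg [89.8  0.3  0. ]
tilt/turn deg [-90.2  -0.    0.3]
t 5.0 tcp [ 0.6382 -0.099   0.1294] F [-0.65 -0.37  0.37] open 0.0002 q [-0.31  0.32  1.73  0.    1.09 -1.78]
[2.1, 3.9, 5.4] [6.42, 0.02, 0.0]
[2.1, 4.5, 4.9] [6.42, 0.02, 0.0]
[2.1, 5.0, 4.4] [6.42, 0.02, 0.0]
[2.1, 5.5, 3.8] [6.42, 0.02, 0.0]
[2.1, 5.8, 3.2] [6.42, 0.02, 0.0]
[2.1, 6.2, 2.5] [6.42, 0.02, 0.0]
[2.1, 6.4, 1.8] [6.42, 0.02, 0.0]
[2.1, 6.6, 1.1] [6.42, 0.02, 0.0]
[2.1, 6.6, 0.3] [6.42, 0.02, 0.0]
[2.1, 6.6, -0.4] [6.42, 0.02, 0.0]
[2.1, 6.5, -1.2] [6.42, 0.02, 0.0]
[2.1, 6.4, -1.9] [6.42, 0.02, 0.0]
[2.1, 6.1, -2.6] [6.42, 0.02, 0.0]
[2.1, 5.8, -3.3] [6.42, 0.02, 0.0]
```

View pics/scene2.png

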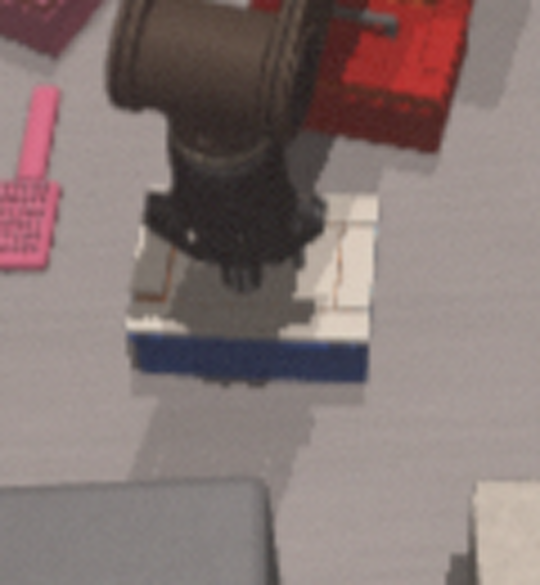

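>>> step_arm --offset '[[0,4,6],[0,5,5],[0,6,5],[0,6,4],[0,6,3],[0,6,3],[0,6,2],[0,7,1]]' --delta_rot '[[7.5,0,0],[7.5,0,0],[7.5,0,0],[7.5,0,0],[7.5,0,0],[7.5,0,0],[7.5,0,0],[7.5,0,0]]' --claw '[0,0,0,0,0,0,0,0]'

```text
clock: 5.85
tcp_pos: [0.6084, -0.0463, 0.1189]
ee_rot: [-0.129, 0.698, 0.136, 0.691]
wrist_force: [-0.1, 0.2, 0.6]
opening: 0.0001
```

```bash
python3 -c "
from h import *
plan([.5917,-.0184,.10],1.4706-np.pi/2,6)
"
```

```text
tilt/turn deg [27.3 -0.6 -0.5]
tilt/turn deg [-152.7    0.7   -0.8]
t 5.85 tcp [ 0.6084 -0.0463  0.1189] F [-0.13  0.2   0.58] open 0.0001 q [-0.24  0.27  1.82  0.    1.07 -0.62]
[3.2, 5.3, -0.8] [4.55, -0.1, -0.08]
[3.2, 5.2, -1.3] [4.55, -0.1, -0.08]
[3.2, 5.1, -1.7] [4.55, -0.1, -0.08]
[3.2, 5.0, -2.1] [4.55, -0.1, -0.08]
[3.2, 4.8, -2.5] [4.55, -0.1, -0.08]
[3.2, 4.6, -2.9] [4.55, -0.1, -0.08]
```

>>> step_arm --offset '[[0,6,-1],[0,6,-1],[0,6,-2],[1,6,-2],[2,6,-3],[2,4,-3],[1,0,0],[0,0,0]]' --delta_rot '[[5,0,0],[5,0,0],[5,0,0],[5,0,0],[5,0,0],[4,0,0],[0,0,0],[0,0,0]]' --claw '[0,0,0,0,0,0,0,0]'

```text
clock: 6.65
tcp_pos: [0.5841, -0.0109, 0.1027]
ee_rot: [0.056, 0.715, -0.05, 0.695]
wrist_force: [0.3, -0.1, 1.0]
opening: -0.0001
```

```bash
python3 -c "
from h import *
plan([.5917,-.0184,.084],1.4706-np.pi/2,1)
for n,c in (('scene',(180,310,230,350)),):
    im=eyes.read_camera(n)[c[0]:c[1],c[2]:c[3],::-1]; cv2.imwrite(f'pics/{n}3.png',cv2.resize(im,None,fx=4.5,fy=4.5,interpolation=cv2.INTER_CUBIC))
"
```

```text
tilt/turn deg [-2.9 -1.7 -0.4]
tilt/turn deg [177.1  -0.6   2.6]
t 6.65 tcp [ 0.5841 -0.0109  0.1027] F [ 0.27 -0.05  0.99] open -0.0001 q [-0.19  0.24  1.88  0.01  1.05 -0.05]
[18.4, -6.4, 9.2] [-2.88, -1.67, -0.42]
```

View pics/scene3.png

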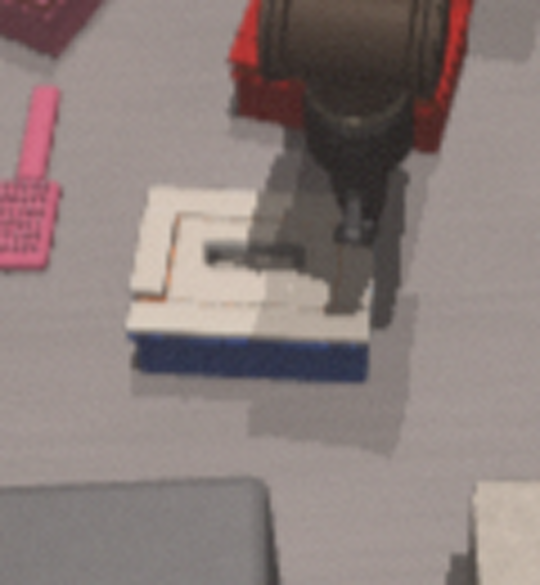

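>>> step_arm --offset '[[1,-4,6],[1,-3,4],[4,0,0],[4,0,0],[4,0,0],[4,0,0],[4,0,0],[0,0,0]]' --delta_rot '[[-1.5,-1,0],[-1,-1,0],[0,0,0],[0,0,0],[0,0,0],[0,0,0],[0,0,0],[0,0,0]]' --claw '[0,0,0,0,0,0,0,0]'

```text
clock: 7.5
tcp_pos: [0.5932, -0.02, 0.0777]
ee_rot: [0.039, 0.704, -0.034, 0.708]
wrist_force: [0.1, 0.1, -0.4]
opening: -0.0
```

```bash
python3 -c "
from h import *
plan([.5917,-.0184,.074],1.4706-np.pi/2,1)"
```

```text
tilt/turn deg [-0.2  0.3 -0.4]
tilt/turn deg [179.8  -0.7  -0.5]
t 7.5 tcp [ 0.5932 -0.02    0.0777] F [ 0.1   0.07 -0.43] open -0.0 q [-0.21  0.28  1.89  0.01  0.97 -0.11]
[3.7, 1.4, -1.7] [-0.22, 0.31, -0.42]
```

No load at 77.7 mm: either snapped or already shut. Press on to the stop, then lift.

>>> step_arm --offset '[[3,0,0],[3,0,0],[1,0,0],[-12,0,0],[-20,-6,0],[-15,-18,0],[-5,-25,0],[-2,-25,0]]' --delta_rot '[[0,0,0],[0,0,0],[0,0,0],[0,0,0],[0,0,0],[0,0,0],[0,0,0],[0,0,0]]' --claw '[0,0,0,0,0,0,0,0]'

```text
clock: 8.3
tcp_pos: [0.5866, -0.093, 0.1318]
ee_rot: [0.037, 0.704, -0.032, 0.709]
wrist_force: [0.9, 0.9, -0.1]
opening: 0.0002
```

```bash
python3 -c "
from h import *
plan([.576,-.1716,.105],1.4706-np.pi/2,5)
for n,c in (('scene',(180,310,230,350)),):
    im=eyes.read_camera(n)[c[0]:c[1],c[2]:c[3],::-1]; cv2.imwrite(f'pics/{n}4.png',cv2.resize(im,None,fx=4.5,fy=4.5,interpolation=cv2.INTER_CUBIC))
"
```

```text
tilt/turn deg [ 0.1  0.4 -0.4]
tilt/turn deg [-179.8    0.6    0.6]
t 8.3 tcp [ 0.5866 -0.093   0.1318] F [ 0.9  0.9 -0.1] open 0.0002 q [-0.33  0.21  1.86  0.01  1.07 -0.24]
[5.2, -15.9, -0.6] [0.03, 0.08, -0.08]
[5.3, -15.9, -0.6] [0.03, 0.08, -0.08]
[5.3, -15.9, -0.6] [0.03, 0.08, -0.08]
[5.3, -15.9, -0.6] [0.03, 0.08, -0.08]
[5.3, -15.9, -0.6] [0.03, 0.08, -0.08]
```

View pics/scene4.png

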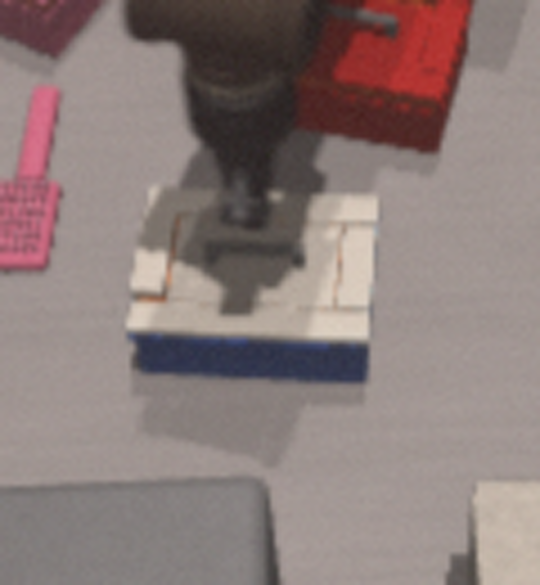

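>>> step_arm --offset '[[0,-18,-1],[0,-18,-1],[1,-18,-1],[3,-18,-1],[5,-10,0],[4,0,0],[1,0,0],[0,0,0]]' --delta_rot '[[0,0,0],[0,0,0],[0,0,0],[0,0,0],[0,0,0],[0,0,0],[0,0,0],[0,0,0]]' --claw '[0,0,0,0,0,0,0,0]'

```text
clock: 9.15
tcp_pos: [0.5761, -0.1808, 0.1214]
ee_rot: [0.037, 0.701, -0.035, 0.711]
wrist_force: [0.3, -0.8, 0.7]
opening: -0.0003
```

```bash
python3 -c "
from h import *
plan([.576,-.1716,.084],1.4706-np.pi/2,1)"
```

```text
tilt/turn deg [-0.1  0.8 -0.2]
tilt/turn deg [179.9  -0.4  -1.3]
t 9.15 tcp [ 0.5761 -0.1808  0.1214] F [ 0.3  -0.83  0.74] open -0.0003 q [-0.48  0.24  1.85  0.01  1.04 -0.38]
[37.4, 9.0, -1.5] [-0.12, 0.83, -0.23]
```

>>> step_arm --offset '[[6,6,-1],[8,3,0],[8,0,0],[6,0,0],[4,0,0],[4,0,0],[4,0,0],[0,0,0]]' --delta_rot '[[0,0.5,0],[0,0,0],[0,0,0],[0,0,0],[0,0,0],[0,0,0],[0,0,0],[0,0,0]]' --claw '[0,0,0,0,0,0,0,0]'

```text
clock: 9.95
tcp_pos: [0.5765, -0.168, 0.078]
ee_rot: [0.037, 0.705, -0.033, 0.708]
wrist_force: [-1.2, 0.5, -0.1]
opening: 0.0001
```

```bash
python3 -c "
from h import *
plan([.576,-.1716,.074],1.4706-np.pi/2,1)"
```

```text
tilt/turn deg [ 0.1  0.2 -0.3]
tilt/turn deg [-179.9    0.4    0.3]
t 9.95 tcp [ 0.5765 -0.168   0.078 ] F [-1.23  0.45 -0.06] open 0.0001 q [-0.45  0.29  1.87  0.01  0.98 -0.36]
[4.0, -3.6, -0.1] [0.07, 0.21, -0.28]
```

Seems snapped. Finish, lift, and head to the near long section (0.532, −0.090).

>>> step_arm --offset '[[3,-1,0],[3,0,0],[1,0,0],[-12,0,0],[-20,0,0],[-20,0,0],[-5,5,-8],[-2,8,-10]]' --delta_rot '[[0,0,0],[0,0,0],[0,0,0],[0,0,0],[0,0,0],[0,0,0],[0,0,0],[0,0,0]]' --claw '[0,0,0,0,0,0,0,0]'

```text
clock: 10.75
tcp_pos: [0.56, -0.1559, 0.1361]
ee_rot: [0.037, 0.704, -0.034, 0.708]
wrist_force: [-0.1, -0.3, -0.8]
opening: -0.0002
```

```bash
python3 -c "
from h import *
plan([.532,-.0898,.12],1.4706,14)
for n,c in (('scene',(180,310,230,350)),):
    im=eyes.read_camera(n)[c[0]:c[1],c[2]:c[3],::-1]; cv2.imwrite(f'pics/{n}5.png',cv2.resize(im,None,fx=4.5,fy=4.5,interpolation=cv2.INTER_CUBIC))
"
```

```text
tilt/turn deg [-90.    0.4   0. ]
tilt/turn deg [90.   0.  -0.4]
t 10.75 tcp [ 0.56   -0.1559  0.1361] F [-0.13 -0.34 -0.83] open -0.0002 q [-0.45  0.18  1.89  0.01  1.07 -0.35]
[1.2, 4.5, -2.5] [6.43, 0.0, -0.03]
[1.2, 4.2, -3.0] [6.43, 0.0, -0.03]
[1.2, 3.8, -3.4] [6.43, 0.0, -0.03]
[1.2, 3.4, -3.8] [6.43, 0.0, -0.03]
[1.2, 3.0, -4.2] [6.43, 0.0, -0.03]
[1.1, 2.5, -4.5] [6.43, 0.0, -0.03]
[1.1, 2.0, -4.7] [6.43, 0.0, -0.03]
[1.1, 1.4, -4.9] [6.43, 0.0, -0.03]
[1.1, 0.9, -5.1] [6.43, 0.0, -0.03]
[1.1, 0.3, -5.1] [6.43, 0.0, -0.03]
[1.1, -0.3, -5.1] [6.43, 0.0, -0.03]
[1.1, -0.8, -5.1] [6.43, 0.0, -0.03]
[1.1, -1.4, -4.9] [6.43, 0.0, -0.03]
[1.2, -1.9, -4.7] [6.43, 0.0, -0.03]
```

View pics/scene5.png

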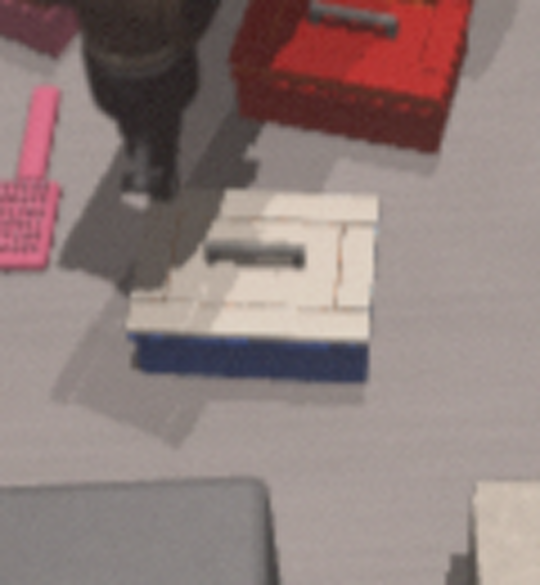

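>>> step_arm --offset '[[0,4,-3],[0,4,-3],[0,4,-4],[0,3,-4],[0,3,-4],[0,2,-5],[0,1,-5],[0,0,-5]]' --delta_rot '[[7.5,0,0],[7.5,0,0],[7.5,0,0],[7.5,0,0],[7.5,0,0],[7.5,0,0],[7.5,0,0],[7.5,0,0]]' --claw '[0,0,0,0,0,0,0,0]'

```text
clock: 11.6
tcp_pos: [0.5317, -0.1095, 0.1274]
ee_rot: [0.397, 0.591, -0.394, 0.581]
wrist_force: [0.4, -0.5, 0.5]
opening: -0.0002
```

```bash
python3 -c "
from h import *
plan([.532,-.0898,.11],1.4706,5)"
```

```text
tilt/turn deg [-152.3   -0.6   -1. ]
tilt/turn deg [27.7 -0.7  0.4]
t 11.6 tcp [ 0.5317 -0.1095  0.1274] F [ 0.43 -0.52  0.53] open -0.0002 q [-0.39  0.11  1.98  0.01  1.06  0.79]
[3.5, 1.5, -3.6] [5.54, -0.14, 0.09]
[3.5, 1.2, -3.7] [5.54, -0.14, 0.09]
[3.5, 0.8, -3.8] [5.54, -0.14, 0.09]
[3.5, 0.4, -3.9] [5.54, -0.14, 0.09]
[3.5, 0.1, -3.9] [5.54, -0.14, 0.09]
```

>>> step_arm --offset '[[2,2,-3],[2,2,-3],[2,2,-3],[2,1,-3],[2,0,-2],[2,0,0],[2,0,0],[0,0,0]]' --delta_rot '[[5.5,0,0],[5.5,0,0],[5.5,0,0],[5.5,0,0],[4,0,0],[0,0,0],[0,0,0],[0,0,0]]' --claw '[0,0,0,0,0,0,0,0]'

```text
clock: 12.4
tcp_pos: [0.5264, -0.0875, 0.1042]
ee_rot: [-0.519, -0.488, 0.523, -0.468]
wrist_force: [0.2, -0.3, 0.2]
opening: -0.0
```

```bash
python3 -c "
from h import *
plan([.532,-.0898,.084],1.4706,5)
for n,c in (('scene',(180,310,230,350)),):
    im=eyes.read_camera(n)[c[0]:c[1],c[2]:c[3],::-1]; cv2.imwrite(f'pics/{n}6.png',cv2.resize(im,None,fx=4.5,fy=4.5,interpolation=cv2.INTER_CUBIC))
"
```

```text
tilt/turn deg [-179.2   -2.2   -1.3]
tilt/turn deg [ 0.8 -0.8  1.4]
t 12.4 tcp [ 0.5264 -0.0875  0.1042] F [ 0.24 -0.26  0.22] open -0.0 q [-0.36  0.13  2.01  0.01  1.03  1.29]
[4.0, 1.3, 0.4] [0.17, -0.16, 0.29]
[4.0, 1.2, 0.4] [0.17, -0.16, 0.29]
[4.0, 1.2, 0.4] [0.17, -0.16, 0.29]
[4.0, 1.2, 0.4] [0.17, -0.16, 0.29]
[4.0, 1.2, 0.4] [0.17, -0.16, 0.29]
```

View pics/scene6.png

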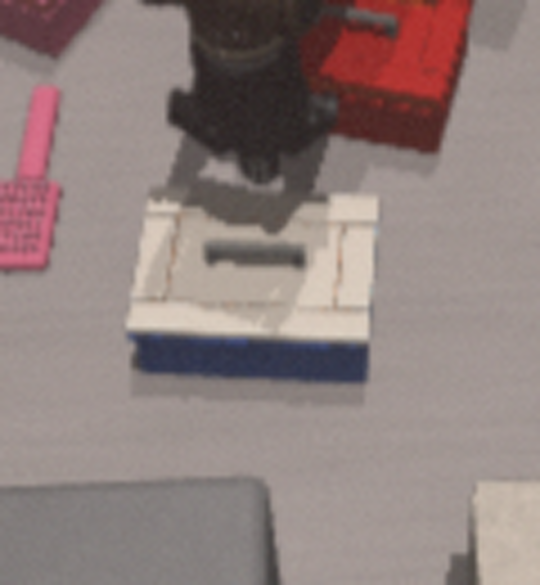

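>>> step_arm --offset '[[3,4,1],[4,2,1],[4,1,0],[4,0,0],[4,0,0],[3,0,0],[0,0,0],[0,0,0]]' --delta_rot '[[0.5,-0.5,0.5],[0,0,0.5],[0,0,0],[0,0,0],[0,0,0],[0,0,0],[0,0,0],[0,0,0]]' --claw '[0,0,0,0,0,0,0,0]'

```text
clock: 13.25
tcp_pos: [0.5337, -0.0907, 0.08]
ee_rot: [-0.523, -0.478, 0.523, -0.473]
wrist_force: [-0.0, -1.1, -0.0]
opening: 0.0
```

>>> step_arm --offset '[[2,0,0],[2,0,0],[2,0,0],[2,0,0],[2,0,0],[2,0,0],[2,0,0],[2,0,0]]' --delta_rot '[[0,0,0],[0,0,0],[0,0,0],[0,0,0],[0,0,0],[0,0,0],[0,0,0],[0,0,0]]' --claw '[0,0,0,0,0,0,0,0]'

```text
clock: 14.05
tcp_pos: [0.5343, -0.0909, 0.074]
ee_rot: [-0.521, -0.481, 0.524, -0.472]
wrist_force: [-5.9, 1.6, 10.7]
opening: -0.0
```

Firm stop at 74 mm with about 11 N: shut. Lift and move off to look.

>>> step_arm --offset '[[-10,0,0],[-20,0,0],[-30,0,0],[-30,0,10],[-20,0,30],[-10,0,40],[-5,0,40],[-5,0,40]]' --delta_rot '[[0,0,0],[0,0,0],[0,0,0],[0,0,0],[0,0,0],[0,0,0],[0,0,0],[0,0,0]]' --claw '[0,0,0,0,0,0,0,0]'

```text
clock: 14.85
tcp_pos: [0.522, -0.2514, 0.2112]
ee_rot: [-0.519, -0.482, 0.522, -0.476]
wrist_force: [0.9, -0.0, 0.1]
opening: 0.0001
```

>>> step_arm --offset '[[-20,0,-30],[-10,0,-45],[-5,0,-45],[-3,0,-45],[-3,0,-45],[-3,0,-45],[-3,0,-45],[-3,0,-45]]' --delta_rot '[[0,0,0],[0,0,0],[0,0,0],[0,0,0],[0,0,0],[0,0,0],[0,0,0],[0,0,0]]' --claw '[0,0,0,0,0,0,0,0]'

```text
clock: 15.65
tcp_pos: [0.5569, 0.0884, 0.268]
ee_rot: [0.527, 0.471, -0.526, 0.473]
wrist_force: [1.3, 0.2, -0.4]
opening: 0.0002
```

>>> step_arm --offset '[[-3,0,-45],[-3,0,-45],[-3,0,-45],[-3,0,-30],[-2,0,-15],[-1,0,0],[-1,0,0],[0,0,0]]' --delta_rot '[[0,0,0],[0,0,0],[0,0,0],[0,0,0],[0,0,0],[0,0,0],[0,0,0],[0,0,0]]' --claw '[0,0,0,0,0,0,0,0]'

```text
clock: 16.45
tcp_pos: [0.5756, 0.2785, 0.287]
ee_rot: [0.527, 0.472, -0.523, 0.476]
wrist_force: [0.4, 0.2, 0.0]
opening: 0.0001
```

```bash
python3 -c "
from h import *
print(status.sense()['clock'])
for n,c in (('scene',(210,275,245,330)),('top',(125,190,310,395))):
    f=eyes.read_camera(n); cv2.imwrite(f'pics/{n}F.png',f[:,:,::-1])
    im=f[c[0]:c[1],c[2]:c[3],::-1]; cv2.imwrite(f'pics/{n}7.png',cv2.resize(im,None,fx=8,fy=8,interpolation=cv2.INTER_CUBIC))
"
```

```text
16.45
```

View pics/scene7.png

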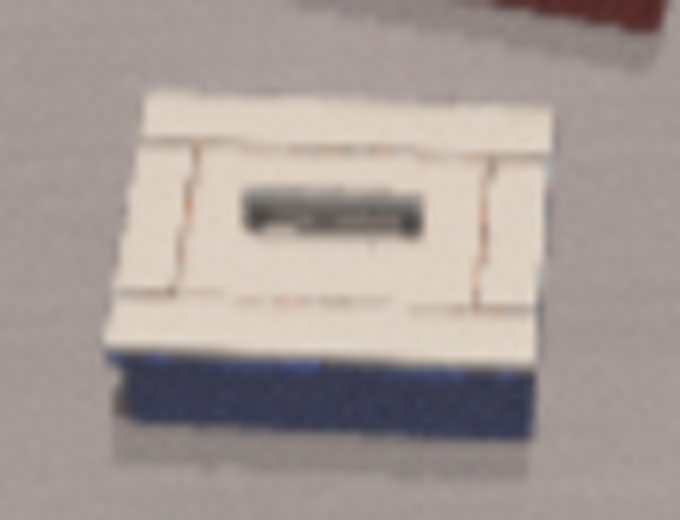

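View pics/top7.png

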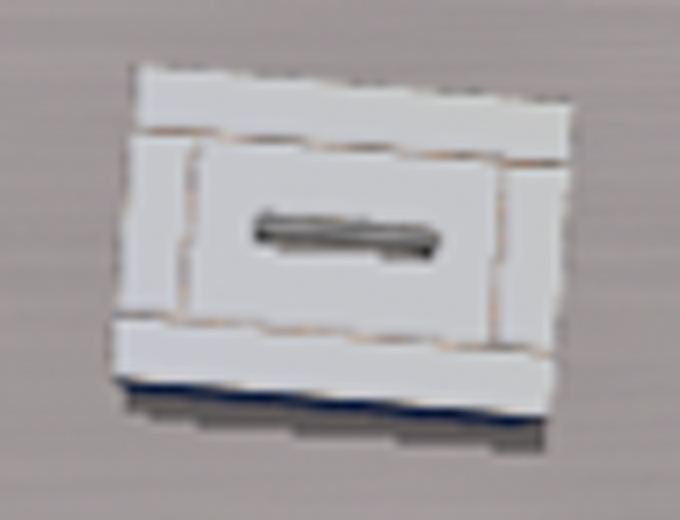

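View pics/sceneF.png

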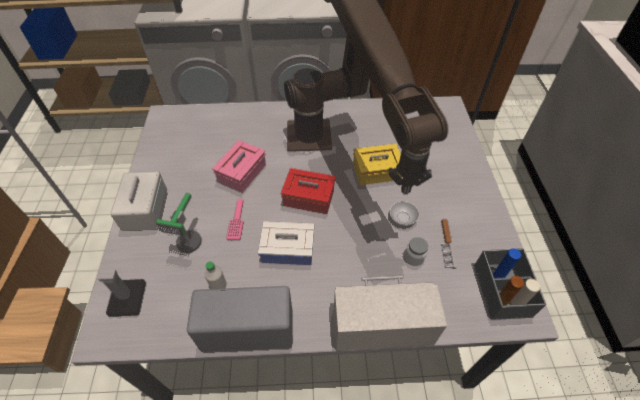

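```bash
python3 -c "
from bench import ticket
print(ticket.job_done())"
```

```text
the job is handed in; nothing more can be done
None
```

I pressed all four rim sections of the blue box with the closed fingertips, backed the arm clear, and handed the job in at about 16.6 s. No verdict was reported.

- **Sections:** The long section farthest from the robot and the short one on the robot's right were visibly raised, and they looked shut after pressing. The short one on the robot's left also looked shut afterwards, but I couldn't tell from the pictures whether it was raised at the start. The long section nearest the robot was already shut: there was no resistance at 80 mm and a firm stop at 74 mm with about 11 N.
- **Final pictures:** All four sections look level with each other, with only thin seam lines and no orange band. The box corners are where they were at the start. Nothing else on the table appears to have moved, and the gripper was clear of everything.
- **Less certain:** For the first three sections I read the force only after each press, when it was near zero, so I never measured the snap itself. Those three rest on the pictures and the fingertip height (about 75–78 mm with no load).
- **Extra move:** While backing away I first went towards the clip stand by mistake, to about y = −0.25 m. I reversed, and the end-of-move force readings showed no contact.

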